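# Walk a heavy backup battery into its dock

### The job

Walk the heavy grey battery forward into the yellow dock: push the orange bumpers on its near corners in turn, so that it swings ahead end by end, until it stands between the cheeks with its far side fully home against both rubber pads, then finish by holding a firm press of about 20 N on one bumper for a second. Never push it with more than 25 N (sliding it straight would take more), keep it flat on the bench, and leave the small things beside the dock alone.

Things in the scene. Friction and masses are not known exactly. Their poses are not given: they have to be found in the camera images.
- battery: sealed backup battery, grey box with black lid on four rubber feet, loose on the bench: 95 (its x) x 240 (its y) x 80 mm high, 3.6 kg, too wide to grasp, too heavy to lift. Origin: centre of its underside; +x points away from the robot, to the dock, +y to its left end. Starts 25 to 90 mm short of the pads, up to 0.15 rad out of square. Sliding it straight takes 25 to 30 N.
- near_left (a point): foremost point of the left orange bumper on the near side, 109 mm left (+y) of the middle, 55 mm up; the bumper is an upright smooth round post of 11 mm radius, 33 to 75 mm up, its axis 11 mm behind this point (+x). A level push here swings the left end ahead for 11 to 20 N, turning about a point some 50 mm right of and 30 mm beyond the battery's middle
- near_right (a point): the same point of the right bumper, 109 mm right (-y) of the middle, mirrored. Whenever one end is pushed ahead, the other goes back by a third to a half as much: so near home repeat on the lagging end, ever smaller. An end that meets its pad stops and the force rises at once: approach slowly and stop by force at 20 to 22 N
- dock: fixed yellow steel stop, 302 mm wide (its y), 55 mm high, with two black rubber pads centred at y = +90 and -90 mm, 44 mm wide, 12 to 48 mm up; a 40 mm high cheek each side, 276 mm apart inside, reaching 34 mm before the pads, then flaring out to 56 mm before them. Origin: on the bench, midway between the pad faces, in their plane; +x points away from the robot: the battery comes from -x.
- far_left (a point): point on the battery's far side, 105 mm to the left (+y) of its middle, 47.5 mm beyond it, 30 mm up; meets the left pad. Home: 0 mm from the pad plane (its x in the dock's frame)
- far_right (a point): point on the battery's far side, 105 mm to the right (-y) of its middle, 47.5 mm beyond it, 30 mm up; meets the right pad. The terminals on the lid near these ends reach 90 mm up
- canister: black film canister, 35 mm across, 48 mm high, standing beside the battery's way; origin centre of its underside; leave alone
- core: grey plastic winding core, a ring 50 mm across and 34 mm high, beside the battery's way; origin centre of its underside; leave alone
- tape: roll of black tape, 66 mm across, 19 mm high, left of the dock; origin centre of its underside; leave alone

How it is judged:
By the outcome, as a careful person would: the job done as asked, in the order asked, and still so for the second after the job is handed in, with the robot touching nothing.
It also fails if it takes over 72 s, if anything falls off the work surface, if the arm or the gripper's body presses on something with over 40 N, if the wrist force passes 120 N, or if a joint passes its speed limit or range.

### The arm

A 7-joint arm with a two-finger parallel gripper is mounted at the origin on a cart in front of the work surface, level with it; the furniture and walls round the work are solid. World frame = base frame: x ahead of the robot, y to its left, z up, the work surface at z = 0. Lengths are in m, angles in degrees, forces in N, time in s.
With the tool pointing down it reaches from about 0.4 to 0.875 m from the base axis. Payload 4.4 kg.
Tool frame: the origin (TCP) lies midway between the tips of the shut fingers; the grasp point (between the pads) lies 19 mm behind it; z points along the fingers, y is the line along which they close (so a half turn about z gives the same grasp; the last joint's range is limited). The gripper opens to 85 mm and grips with 20 to 120 N. Pads are 22 mm wide; open, the fingers measure 114 mm over their backs; the gripper's body (76 mm by 85 mm) begins 54 mm behind the grasp point. The pads swing forward as they close: fully open they stand 13 mm farther back than shut.
Start: joints at [-70.29, 36.005, 2.206, 86.941, -1.547, 57.084, -1.146], TCP at [0.259, 0.596, 0.231] pointing down, gripper open.
Joint ranges: [-175.42, 175.42], [-21.48, 121.26], [-71.46, 75.88], [10.55, 141.38], [-63.04, 243.04], [13.31, 113.54], [-168.57, 168.57]. Speed limits (degrees/s): [147.25, 147.25, 180, 180, 180, 180, 180].

### API

Orientations are given as [roll, pitch, yaw] about the fixed x, y, z axes, in that order (R = Rz(yaw) Ry(pitch) Rx(roll)).
In Python, from station import readout, eyes, r gives the robot as it stands.
- The arm moves only by the tool drive_tool, never from a script. Its argument "motion" is a list of rows, each a list of 7 numbers: the shift along the tool's x, y, z in m, then the turn, a rotation vector about the tool's x, y, z in rad, then the gripper's target within -1 to 1 (fully open at 1, half-way at 0, shut at -1). In form: [[tx, ty, tz, wx, wy, wz, fingers], ...]. A call has 1 to 5 rows; each row is the pose to reach, as a shift and turn from the pose commanded when the call began, along the tool's axes at that moment; what a row does not reach only later rows make up. A row lasts 1/10 s, in which the tool goes at most 50 mm and 8.59 degrees, less where a joint would pass 70% of its speed; a pose out of reach is approached as far as the arm can. A call with a gripper value outside its range is refused whole. The fingers move at their own pace and stop on an object; the grip force is fixed at half the most. Time passes only in rows, so rows that repeat a pose let the fingers close. It gives the time, the measured TCP pose, the force, the opening and the grip force at its end, in the units of the state.
- readout.sense(): the state, without advancing time (a new reading comes with each control period).
- eyes.grab_frame(name): name is "side" or "top" or "wrist"; returns the picture (384x512x3 uint8, red, green, blue); there is no depth.
- eyes.get_calibration(name): a dict with "vfov" (degrees; the focal length in pixels is half the picture's height over the tangent of half this angle, whatever the lens; pixels are square), "cx", "cy" (the principal point, pixels), "position" and "attitude" of the camera in the world; the wrist camera has in their place "mount" (4x4, takes a point from camera to tool coordinates, whose origin is the TCP and whose axes are the flange's). Camera axes: x right, y up, looking along -z (the intrinsics and any distortion apply to the point x, -y, -z); pixel columns grow to the right and rows downward; lengths in m; the calibration is good to about 2 mm. The wrist camera is an equidistant fisheye: a pixel r from the principal point sees the ray r / f radians off the axis. A picture is of the moment at which its call begins: read the wrist's pose just before it. get_calibration takes no time and is no camera call.
- r.job_done(): hands the job in; it is judged then, once.
The state is a dict: "time_s": time; "qpos": joint angles; "joint_velocities": joint speeds; "tau": joint torques, N m; "tcp_pos": TCP position; "tcp_rot": TCP orientation; "ft_force": force on the tool from outside, world axes, zero at the start; "torque": the same for the moment, N m; "opening": opening from 0.0 (shut) to 1.0 (fully open); "gripper_force": force on a finger pad.
Only numpy, scipy, OpenCV 4.12 (cv2) and the standard library are available. Lean on these libraries where they do the work, as an engineer would, in place of code of your own. Each camera call takes 0.05 s, during which the arm holds its last target. There are 200 camera calls.

## Working session

There is one attempt and no reset: what is moved stays moved. The work goes in short steps, Python scripts to look and compute and a tool call to move; the robot and the scene stay as the last step left them, time stands still between calls to the robot, and variables do not carry over. Pictures are saved under pics/ and viewed, at most 10 in all, crops included, and the job is handed in when it is done.

Besides the shell and the picture viewer there is one more tool, called after "Emit:" in YAML: its name, and indented under it one key for each argument. drive_tool: Moves the arm, as the interface text tells. Its arguments: {"type":"object","properties":{"motion":{"type":"array","items":{"type":"array","items":{"type":"number"}}}},"required":["motion"]}

```bash
mkdir -p pics; ls; python3 - <<'E'
from station import readout, eyes, r
import cv2
s=readout.sense()
print({k:s[k] for k in('time_s','tcp_pos','tcp_rot','ft_force','opening')})
for n in('top','side'):
    print(n,eyes.get_calibration(n))
    cv2.imwrite(f'pics/{n}0.png',eyes.grab_frame(n)[:,:,::-1])
E
```

```text
pics
{'time_s': 0.0, 'tcp_pos': array([0.25867755, 0.59559523, 0.23036736]), 'tcp_rot': array([-1.79887654e+02,  1.25009241e-03,  1.56520418e+02]), 'ft_force': array([ 0.31182437, -0.43933023, -0.47782381]), 'opening': 1.0034961151999164}
top {'vfov': 49.98870393278228, 'cx': 258.89172400001013, 'cy': 191.72295426959127, 'position': array([0.51785485, 0.12748271, 0.94413015]), 'attitude': array([  5.30793367,   0.77649734, -88.79840453])}
side {'vfov': 52.4030938850884, 'cx': 252.25613511979162, 'cy': 186.10773079971574, 'position': array([0.65617836, 0.96463584, 0.42037569]), 'attitude': array([ 67.96760879,   0.57965024, 175.09651572])}
```

View pics/top0.png

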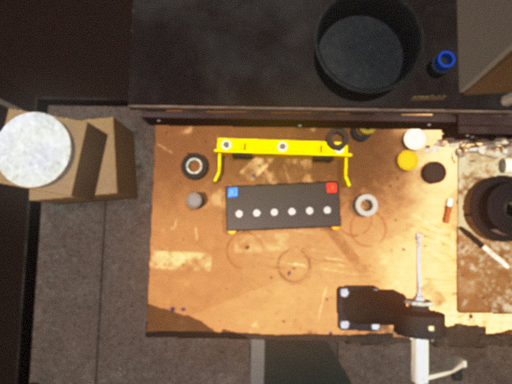

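View pics/side0.png

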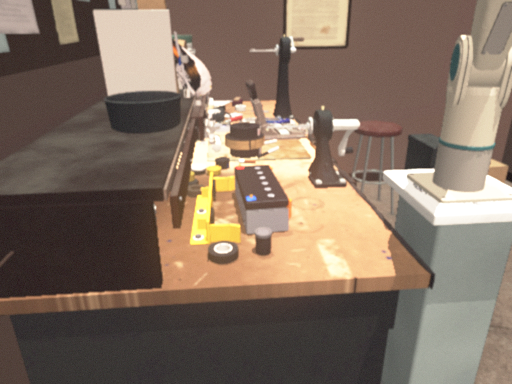

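```bash
cat > h.py <<'E'
import numpy as np,cv2
from scipy.spatial.transform import Rotation as R
from station import readout, eyes, r
def ray(name,uv,z):
    c=eyes.get_calibration(name); f=192/np.tan(np.radians(c['vfov']/2))
    u,v=uv; d=np.array([(u-c['cx'])/f,-(v-c['cy'])/f,-1.])
    d=R.from_euler('xyz',c['attitude'],degrees=True).apply(d); p=c['position']
    return p+d*(z-p[2])/d[2]
def hsv(im): return cv2.cvtColor(im,cv2.COLOR_RGB2HSV)
E
python3 - <<'E'
from h import *
im=cv2.imread('pics/top0.png')
cv2.imwrite('pics/c1.png',cv2.resize(im[120:245,180:390],None,fx=3.8,fy=3.8,interpolation=cv2.INTER_CUBIC))
h=cv2.cvtColor(im,cv2.COLOR_BGR2HSV)
for nm,lo,hi in(('yel',(24,150,120),(34,255,255)),('blue',(100,120,100),(125,255,255)),('red',(172,150,120),(180,255,255)),('red0',(0,200,150),(5,255,255)),('or',(10,220,180),(23,255,255))):
    n,l,st,c=cv2.connectedComponentsWithStats(cv2.inRange(h,lo,hi))
    for i in range(1,n):
        if st[i,4]>6 and 180<c[i][0]<390 and 120<c[i][1]<245: print(nm,st[i],c[i].round(1))
for uv in((340,290),(376,290),(340,330),(440,300)): print(uv,ray('top',uv,0.0).round(3),ray('top',uv,.1).round(3))
E
```

```text
yel [ 214  138  138   49 1761] [279.3 149.6]
yel [334 142   8   3  19] [337.3 142.7]
yel [229 231   6   3  14] [231.6 231.9]
blue [228 187  10  10  84] [232.6 191.6]
or [272 154  15   2  15] [279.  154.1]
or [303 155  15   1  15] [310. 155.]
or [335 156  11   4  14] [340.9 156.5]
(340, 290) [ 0.387 -0.045  0.   ] [ 0.401 -0.026  0.1  ]
(376, 290) [ 0.389 -0.125  0.   ] [ 0.403 -0.099  0.1  ]
(340, 330) [ 0.3   -0.045  0.   ] [ 0.323 -0.027  0.1  ]
(440, 300) [ 0.37  -0.268  0.   ] [ 0.386 -0.226  0.1  ]
```

View pics/c1.png

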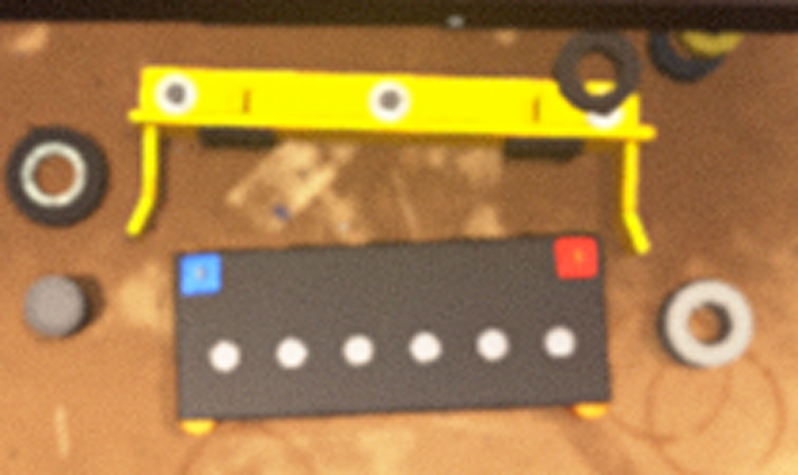

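The crop shows the dock (cheek tips at crop 132,234 and 642,250; pad front edges near 238,147 and 543,158), the lid corners (178,254; 596,234; 609,402; 182,418) and the bumper tips (198,433; 591,415).

```bash
python3 - <<'E'
from h import *
T=lambda p,z: ray('top',((p[0]+.5)/3.8-.5+180,(p[1]+.5)/3.8-.5+120),z)
P=dict(tipL=((132,236),.04),tipR=((642,251),.04),padL=((238,147),.048),padR=((543,158),.048),fl=((178,254),.08),fr=((596,234),.08),nr=((609,402),.08),nl=((182,418),.08),bL=((198,433),.075),bR=((591,415),.075),can=((55,306),.048),core=((707,324),.034))
Q={k:T(*v) for k,v in P.items()}
for k,v in Q.items(): print(k,v.round(4))
ang=lambda a,b: np.degrees(np.arctan2(*( (a-b)[[0,1]]*[-1,1])))
for a,b in(('tipL','tipR'),('padL','padR'),('fl','fr'),('nl','nr'),('bL','bR')):
    print(a,ang(Q[a],Q[b]).round(2),np.linalg.norm(Q[a]-Q[b]).round(4))
print(eyes.get_calibration('wrist'))
E
```

```text
tipL [0.6218 0.2405 0.04  ]
tipR [ 0.6188 -0.0556  0.04  ]
padL [0.674  0.1796 0.048 ]
padR [0.6709 0.0031 0.048 ]
fl [0.6077 0.2096 0.08  ]
fr [ 0.6233 -0.0221  0.08  ]
nr [ 0.5306 -0.0296  0.08  ]
nl [0.517  0.2048 0.08  ]
bL [0.5089 0.1962 0.075 ]
bR [ 0.5234 -0.0206  0.075 ]
can [0.5795 0.2826 0.048 ]
core [ 0.5776 -0.0945  0.034 ]
tipL -0.58 0.2961
padL -1.02 0.1765
fl 3.87 0.2322
nl 3.34 0.2348
bL 3.82 0.2172
{'vfov': 65.70646984690485, 'cx': 258.3470841660236, 'cy': 195.20459445357005, 'mount': array([[-8.25112013e-04,  9.64386610e-01,  2.64495343e-01,
         6.70603187e-02],
       [ 9.99999512e-01,  9.39577626e-04, -3.06260483e-04,
        -5.21368851e-04],
       [-5.43867416e-04,  2.64494961e-01, -9.64386914e-01,
        -1.41068812e-01],
       [ 0.00000000e+00,  0.00000000e+00,  0.00000000e+00,
         1.00000000e+00]])}
```

Emit:
drive_tool:
  motion:
    - [0,0,0,0,0,0.137,-1]
    - [0,0,0,0,0,0.274,-1]
    - [0,0,0,0,0,0.41,-1]
    - [0,0,0,0,0,0.547,-1]
    - [0,0,0,0,0,0.683,-1]

```text
time_s: 0.6
tcp_pos: [0.2588, 0.5959, 0.2308]
tcp_rot: [-179.9, 0.0, 117.1]
ft_force: [-0.4, -0.8, -0.8]
opening: 0.145
gripper_force: 0.0
```

Emit:
drive_tool:
  motion:
    - [0,0,0,0,0,0.137,-1]
    - [0,0,0,0,0,0.274,-1]
    - [0,0,0,0,0,0.41,-1]
    - [0,0,0,0,0,0.547,-1]
    - [0,0,0,0,0,0.683,-1]

```text
time_s: 1.1
tcp_pos: [0.2586, 0.596, 0.2308]
tcp_rot: [-180.0, 0.1, 77.9]
ft_force: [-0.2, 0.1, 1.0]
opening: -0.002
gripper_force: 0.0
```

Emit:
drive_tool:
  motion:
    - [0,0,0,0,0,0.137,-1]
    - [0,0,0,0,0,0.274,-1]
    - [0,0,0,0,0,0.41,-1]
    - [0,0,0,0,0,0.547,-1]
    - [0,0,0,0,0,0.683,-1]

```text
time_s: 1.6
tcp_pos: [0.2586, 0.596, 0.2308]
tcp_rot: [180.0, 0.1, 38.8]
ft_force: [-0.3, 0.1, 0.1]
opening: -0.001
gripper_force: 0.0
```

Emit:
drive_tool:
  motion:
    - [0,0,0,0,0,0.137,-1]
    - [0,0,0,0,0,0.274,-1]
    - [0,0,0,0,0,0.41,-1]
    - [0,0,0,0,0,0.547,-1]
    - [0,0,0,0,0,0.683,-1]

```text
time_s: 2.1
tcp_pos: [0.2586, 0.596, 0.2308]
tcp_rot: [179.9, 0.0, -0.3]
ft_force: [1.1, -0.7, -0.2]
opening: 0.003
gripper_force: 0.0
```

```bash
python3 - <<'E'
from h import *
c=eyes.get_calibration('side'); f=192/np.tan(np.radians(c['vfov']/2))
for uv in((322,108),(330,185),(357,123),(268,132),(250,134)):
    d=R.from_euler('xyz',c['attitude'],degrees=True).apply([(uv[0]-c['cx'])/f,-(uv[1]-c['cy'])/f,-1.])
    for y in(-.06,-.2): print(uv,y,(c['position']+d*(y-c['position'][1])/d[1]).round(3))
s=readout.sense();print(s['qpos'].round(1),s['tcp_pos'],s['tcp_rot'],s['opening'],s['time_s'])
E
```

```text
(322, 108) -0.06 [ 0.383 -0.06   0.221]
(322, 108) -0.2 [ 0.346 -0.2    0.194]
(330, 185) -0.06 [ 0.347 -0.06  -0.002]
(330, 185) -0.2 [ 0.305 -0.2   -0.06 ]
(357, 123) -0.06 [ 0.284 -0.06   0.177]
(357, 123) -0.2 [ 0.233 -0.2    0.144]
(268, 132) -0.06 [ 0.528 -0.06   0.16 ]
(268, 132) -0.2 [ 0.511 -0.2    0.125]
(250, 134) -0.06 [ 0.577 -0.06   0.156]
(250, 134) -0.2 [ 0.566 -0.2    0.12 ]
[ -93.4   43.    45.2   87.7  -32.8   63.3 -131.2] [0.25857492 0.59599324 0.23075383] [ 1.79949202e+02  3.57019080e-02 -3.26405089e-01] 0.0029786011428869124 2.1
```

Emit:
drive_tool:
  motion:
    - [0.022,0.04,0,0,0,0,-1]
    - [0.045,0.08,0,0,0,0,-1]
    - [0.068,0.12,0,0,0,0,-1]
    - [0.09,0.16,0,0,0,0,-1]
    - [0.113,0.2,0,0,0,0,-1]

```text
time_s: 2.6
tcp_pos: [0.3721, 0.3946, 0.231]
tcp_rot: [180.0, 0.0, 0.0]
ft_force: [1.4, 0.9, 0.3]
opening: 0.002
gripper_force: 0.0
```

Emit:
drive_tool:
  motion:
    - [0.022,0.04,0,0,0,0,-1]
    - [0.045,0.08,0,0,0,0,-1]
    - [0.068,0.12,0,0,0,0,-1]
    - [0.09,0.16,0,0,0,0,-1]
    - [0.113,0.2,0,0,0,0,-1]

```text
time_s: 3.1
tcp_pos: [0.4851, 0.1947, 0.2311]
tcp_rot: [-180.0, 0.0, 0.0]
ft_force: [1.0, 1.4, 0.1]
opening: -0.008
gripper_force: 0.0
```

```bash
python3 - <<'E'
from h import *
s=readout.sense();print(s['qpos'].round(1),s['tcp_pos'],s['tcp_rot'],s['ft_force'],s['time_s'])
E
```

```text
[-54.   31.8  44.5 107.9 -28.   51.8 -85.8] [0.48514221 0.19467032 0.23107226] [-1.79993901e+02  3.90484900e-02  1.30978936e-02] [0.98660948 1.43689792 0.09163116] 3.1
```

Emit:
drive_tool:
  motion:
    - [0,0,0.04,0,0,0,-1]
    - [0,0,0.08,0,0,0,-1]
    - [0,0,0.12,0,0,0,-1]
    - [0,0,0.16,0,0,0,-1]
    - [0,0,0.19,0,0,0,-1]

```text
time_s: 3.6
tcp_pos: [0.4836, 0.1959, 0.0388]
tcp_rot: [179.9, 0.1, -0.0]
ft_force: [0.2, -0.2, 0.9]
opening: -0.001
gripper_force: 0.0
```

Emit:
drive_tool:
  motion:
    - [0.003,0,0,0,0,0,-1]
    - [0.006,0,0,0,0,0,-1]
    - [0.009,0,0,0,0,0,-1]
    - [0.012,0,0,0,0,0,-1]
    - [0.015,0,0,0,0,0,-1]

```text
time_s: 4.1
tcp_pos: [0.497, 0.1967, 0.042]
tcp_rot: [-179.9, 0.3, 0.0]
ft_force: [-9.9, 0.0, 3.5]
opening: -0.003
gripper_force: 5.1
```

Emit:
drive_tool:
  motion:
    - [0.002,0,0,0,0,0,-1]
    - [0.004,0,0,0,0,0,-1]
    - [0.006,0,0,0,0,0,-1]
    - [0.008,0,0,0,0,0,-1]
    - [0.01,0,0,0,0,0,-1]

```text
time_s: 4.6
tcp_pos: [0.5011, 0.1982, 0.0409]
tcp_rot: [-179.8, 1.0, 0.2]
ft_force: [-16.2, 2.0, 6.8]
opening: -0.005
gripper_force: 8.1
```

Emit:
drive_tool:
  motion:
    - [0.003,0,0,0,0,0,-1]
    - [0.006,0,0,0,0,0,-1]
    - [0.009,0,0,0,0,0,-1]
    - [0.012,0,0,0,0,0,-1]
    - [0.015,0,0,0,0,0,-1]

```text
time_s: 5.1
tcp_pos: [0.5174, 0.1995, 0.0406]
tcp_rot: [-179.8, 0.8, 0.2]
ft_force: [-12.3, 5.3, 1.8]
opening: -0.004
gripper_force: 6.2
```

Emit:
drive_tool:
  motion:
    - [0.004,0,0,0,0,0,-1]
    - [0.008,0,0,0,0,0,-1]
    - [0.012,0,0,0,0,0,-1]
    - [0.016,0,0,0,0,0,-1]
    - [0.019,0,0,0,0,0,-1]

```text
time_s: 5.6
tcp_pos: [0.5369, 0.1997, 0.0406]
tcp_rot: [-179.7, 0.8, 0.2]
ft_force: [-11.6, 4.9, 1.6]
opening: -0.002
gripper_force: 6.1
```

```bash
python3 - <<'E'
from h import *
s=readout.sense();print(s['qpos'].round(1),s['tcp_pos'],s['ft_force'],s['time_s'])
im=eyes.grab_frame('top')[:,:,::-1]
cv2.imwrite('pics/c2.png',cv2.resize(im[120:245,180:390],None,fx=3.8,fy=3.8,interpolation=cv2.INTER_CUBIC))
E
```

```text
[-41.3  49.6  30.1 107.4 -42.2  35.5 -73.8] [0.53692149 0.19967288 0.0406479 ] [-11.62873741   4.870757     1.5870594 ] 5.6
```

View pics/c2.png

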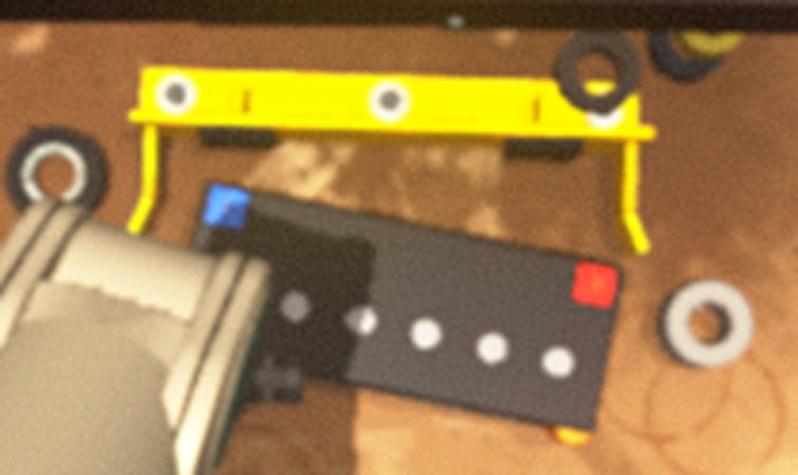

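The picture shows the left end well ahead: lid corners fl (210,184), fr (622,260), nr (595,432), right bumper near (572,441), nothing disturbed.

```bash
cat >> h.py <<'E'
def pt(p,z): return ray('top',((p[0]+.5)/3.8-.5+180,(p[1]+.5)/3.8-.5+120),z)
def terms(im):  # im RGB
    h=hsv(im).astype(int); H,S,V=h[...,0],h[...,1],h[...,2]; out=[]
    for m in((H>100)&(H<125)&(S>120)&(V>80),((H<6)|(H>172))&(S>150)&(V>100)):
        m=m.astype(np.uint8); m[:140]=0; m[245:]=0; m[:,:215]=0; m[:,360:]=0
        n,l,st,c=cv2.connectedComponentsWithStats(m)
        i=1+st[1:,4].argmax(); out.append(ray('top',c[i],.09)[:2]); 
    return out
D0=np.array([.6735,.0922]); DY=np.radians(-.8)
BT=np.array([.0,.0]) # filled below
def battery(im,bx=.030,by=None):
    b,q=terms(im); v=b-q; th=np.arctan2(-v[0],v[1]); return th,(b+q)/2,np.hypot(*v)
def grab(): return np.ascontiguousarray(eyes.grab_frame('top'))
E
python3 - <<'E'
from h import *
for f in('top0',):
    th,m,L=battery(cv2.imread('pics/top0.png')[:,:,::-1].copy()); print(np.degrees(th),m,L)
th,m,L=battery(grab()); print(np.degrees(th),m,L)
for p in((210,184),(622,260),(595,432)): print(pt(p,.08).round(4))
print('bR',pt((572,443),.075))
E
```

```text
3.752959013196088 [0.60282583 0.09333837] 0.20500169149815492
-11.17345172845936 [0.61441978 0.08162604] 0.2063347875110627
[0.6473 0.1928 0.08  ]
[ 0.6091 -0.0365  0.08  ]
[ 0.5141 -0.022   0.08  ]
bR [ 0.50776541 -0.01019909  0.075     ]
```

Emit:
drive_tool:
  motion:
    - [-0.012,0,0,0,0,0,-1]
    - [-0.026,0,0,0,0,0,-1]
    - [-0.04,0,0,0,0,0,-1]
    - [-0.055,0,0,0,0,0,-1]
    - [-0.064,0,0,0,0,0,-1]

```text
time_s: 6.2
tcp_pos: [0.4795, 0.1966, 0.0423]
tcp_rot: [-180.0, -0.1, 0.0]
ft_force: [0.2, 1.3, -0.5]
opening: 0.004
gripper_force: 0.0
```

Emit:
drive_tool:
  motion:
    - [0,0.04,0,0,0,0,-1]
    - [0,0.08,0,0,0,0,-1]
    - [0,0.12,0,0,0,0,-1]
    - [0,0.16,0,0,0,0,-1]
    - [0,0.205,0,0,0,0,-1]

```text
time_s: 6.7
tcp_pos: [0.4809, -0.0098, 0.0419]
tcp_rot: [-180.0, -0.1, 0.1]
ft_force: [0.1, 0.8, 0.4]
opening: 0.002
gripper_force: 0.0
```

Emit:
drive_tool:
  motion:
    - [0.004,0,0,0,0,0,-1]
    - [0.008,0,0,0,0,0,-1]
    - [0.011,0,0,0,0,0,-1]
    - [0.014,0,0,0,0,0,-1]
    - [0.017,0,0,0,0,0,-1]

```text
time_s: 7.2
tcp_pos: [0.4956, -0.007, 0.0411]
tcp_rot: [-179.9, 0.2, 0.2]
ft_force: [-6.0, -0.1, 2.9]
opening: -0.001
gripper_force: 3.1
```

```bash
cat >> h.py <<'E'
def status():
    s=readout.sense(); print('t',round(s['time_s'],2),'tcp',s['tcp_pos'].round(4),'F',s['ft_force'].round(1),'q',s['qpos'].round(0))
    th,m,L=battery(grab()); rt=lambda a,p: np.array([[np.cos(a),-np.sin(a)],[np.sin(a),np.cos(a)]])@np.array(p)
    c=m-rt(th,(.0333,.0005))
    g=[rt(-DY,c+rt(th,(.0475,y))-D0) for y in(.105,-.105)]
    ax=[c+rt(th,(-.0427,y)) for y in(.109,-.109)]
    print('len',L.round(4),'rel rad',round(th-DY,3),'centre in dock',rt(-DY,c-D0).round(4),'gapL %.1f gapR %.1f'%(-g[0][0]*1e3,-g[1][0]*1e3))
    print('contact TCP L',(ax[0]-[.0225,0]).round(4),'R',(ax[1]-[.0225,0]).round(4))
E
python3 -c "from h import *;status()"
```

```text
t 7.2 tcp [ 0.4956 -0.007   0.0411] F [-6.  -0.1  2.9] q [-17.  44.  23. 120. -42.  24. -51.]
len 0.2058 rel rad -0.18 centre in dock [-0.0923 -0.0066] gapL 26.8 gapR 64.3
contact TCP L [0.5377 0.2021] R [ 0.4958 -0.0118]
```

Emit:
drive_tool:
  motion:
    - [0.003,0,0,0,0,0,-1]
    - [0.005,0,0,0,0,0,-1]
    - [0.007,0,0,0,0,0,-1]
    - [0.009,0,0,0,0,0,-1]
    - [0.012,0,0,0,0,0,-1]

```text
time_s: 7.75
tcp_pos: [0.4991, -0.0088, 0.0398]
tcp_rot: [-179.9, 1.0, -0.1]
ft_force: [-17.5, -4.9, 6.0]
opening: -0.002
gripper_force: 8.7
```

Emit:
drive_tool:
  motion:
    - [0.003,0,0,0,0,0,-1]
    - [0.006,0,0,0,0,0,-1]
    - [0.01,0,0,0,0,0,-1]
    - [0.014,0,0,0,0,0,-1]
    - [0.018,0,0,0,0,0,-1]

```text
time_s: 8.25
tcp_pos: [0.5189, -0.0089, 0.0397]
tcp_rot: [-179.9, 0.8, -0.1]
ft_force: [-12.9, -1.8, 2.0]
opening: 0.004
gripper_force: 6.3
```

Emit:
drive_tool:
  motion:
    - [0.004,0,0,0,0,0,-1]
    - [0.008,0,0,0,0,0,-1]
    - [0.012,0,0,0,0,0,-1]
    - [0.016,0,0,0,0,0,-1]
    - [0.02,0,0,0,0,0,-1]

```text
time_s: 8.75
tcp_pos: [0.5398, -0.008, 0.0396]
tcp_rot: [-179.9, 0.8, -0.0]
ft_force: [-12.6, -2.8, 0.9]
opening: 0.003
gripper_force: 4.3
```

```bash
python3 -c "from h import *;status()"
```

```text
t 8.75 tcp [ 0.5398 -0.008   0.0396] F [-12.6  -2.8   0.9] q [-19.  47.  26. 112. -40.  30. -54.]
len 0.2056 rel rad 0.08 centre in dock [-0.0796 -0.0044] gapL 40.7 gapR 23.9
contact TCP L [0.5215 0.1948] R [ 0.5359 -0.0227]
```

Emit:
drive_tool:
  motion:
    - [-0.012,0,0,0,0,0,-1]
    - [-0.026,0,0,0,0,0,-1]
    - [-0.042,0,0,0,0,0,-1]
    - [-0.042,-0.02,0,0,0,0,-1]
    - [-0.042,-0.05,0,0,0,0,-1]

```text
time_s: 9.3
tcp_pos: [0.5054, 0.0398, 0.0417]
tcp_rot: [179.9, -0.1, -0.2]
ft_force: [0.8, 0.6, 0.3]
opening: 0.002
gripper_force: 0.0
```

Emit:
drive_tool:
  motion:
    - [0,-0.04,0,0,0,0,-1]
    - [0,-0.08,0,0,0,0,-1]
    - [0,-0.12,0,0,0,0,-1]
    - [0,-0.16,0,0,0,0,-1]
    - [0.006,-0.16,0,0,0,0,-1]

```text
time_s: 9.8
tcp_pos: [0.5092, 0.2103, 0.0405]
tcp_rot: [-179.7, 0.1, 0.7]
ft_force: [0.6, -0.0, 0.7]
opening: 0.003
gripper_force: 0.0
```

Emit:
drive_tool:
  motion:
    - [0.004,0,0,0,0,0,-1]
    - [0.008,0,0,0,0,0,-1]
    - [0.012,0,0,0,0,0,-1]
    - [0.014,0,0,0,0,0,-1]
    - [0.016,0,0,0,0,0,-1]

```text
time_s: 10.3
tcp_pos: [0.5215, 0.1996, 0.0404]
tcp_rot: [-180.0, 0.7, -0.1]
ft_force: [-13.0, -1.2, 5.8]
opening: -0.0
gripper_force: 6.2
```

Emit:
drive_tool:
  motion:
    - [0.002,0,0,0,0,0,-1]
    - [0.004,0,0,0,0,0,-1]
    - [0.006,0,0,0,0,0,-1]
    - [0.008,0,0,0,0,0,-1]
    - [0.01,0,0,0,0,0,-1]

```text
time_s: 10.8
tcp_pos: [0.5276, 0.2016, 0.0398]
tcp_rot: [-179.8, 1.1, -0.0]
ft_force: [-16.4, 4.5, 6.5]
opening: 0.001
gripper_force: 8.2
```

Commanded x is 0.537; aim for TCP near 0.554.

Emit:
drive_tool:
  motion:
    - [0.003,0,0,0,0,0,-1]
    - [0.006,0,0,0,0,0,-1]
    - [0.009,0,0,0,0,0,-1]
    - [0.012,0,0,0,0,0,-1]
    - [0.016,0,0,0,0,0,-1]

```text
time_s: 11.3
tcp_pos: [0.5452, 0.2027, 0.0393]
tcp_rot: [-179.8, 0.9, 0.0]
ft_force: [-10.6, 4.3, -0.6]
opening: -0.005
gripper_force: 5.5
```

Emit:
drive_tool:
  motion:
    - [0.002,0,0,0,0,0,-1]
    - [0.004,0,0,0,0,0,-1]
    - [0.006,0,0,0,0,0,-1]
    - [0.007,0,0,0,0,0,-1]
    - [0.008,0,0,0,0,0,-1]

```text
time_s: 11.8
tcp_pos: [0.5533, 0.2029, 0.0394]
tcp_rot: [-179.8, 0.9, 0.0]
ft_force: [-12.2, 4.5, 1.8]
opening: -0.001
gripper_force: 6.2
```

```bash
python3 -c "from h import *;status()"
```

```text
t 11.8 tcp [0.5533 0.2029 0.0394] F [-12.2   4.5   1.8] q [-41.  51.  31. 105. -42.  37. -75.]
len 0.2067 rel rad -0.119 centre in dock [-0.069  -0.0067] gapL 9.3 gapR 34.3
contact TCP L [0.5541 0.2002] R [ 0.5251 -0.0159]
```

Emit:
drive_tool:
  motion:
    - [-0.014,0,0,0,0,0,-1]
    - [-0.03,0,0,0,0,0,-1]
    - [-0.051,0,0,0,0,0,-1]
    - [-0.051,0.02,0,0,0,0,-1]
    - [-0.051,0.06,0,0,0,0,-1]

```text
time_s: 12.35
tcp_pos: [0.5097, 0.1432, 0.0411]
tcp_rot: [-179.9, -0.0, 0.3]
ft_force: [-0.1, -1.3, 0.5]
opening: 0.002
gripper_force: 0.0
```

Emit:
drive_tool:
  motion:
    - [0,0.04,0,0,0,0,-1]
    - [0,0.08,0,0,0,0,-1]
    - [0,0.12,0,0,0,0,-1]
    - [0,0.162,0,0,0,0,-1]
    - [0.004,0.162,0,0,0,0,-1]

```text
time_s: 12.85
tcp_pos: [0.5136, -0.0309, 0.0422]
tcp_rot: [179.7, -0.1, -0.8]
ft_force: [-0.3, -0.2, -0.4]
opening: -0.001
gripper_force: 0.0
```

Emit:
drive_tool:
  motion:
    - [0.004,0,0,0,0,0,-1]
    - [0.008,0,0,0,0,0,-1]
    - [0.012,0,0,0,0,0,-1]
    - [0.015,0,0,0,0,0,-1]
    - [0.018,0,0,0,0,0,-1]

```text
time_s: 13.35
tcp_pos: [0.525, -0.0188, 0.0401]
tcp_rot: [-179.8, 0.8, 0.1]
ft_force: [-16.2, -1.0, 5.3]
opening: -0.004
gripper_force: 8.0
```

Emit:
drive_tool:
  motion:
    - [0.002,0,0,0,0,0,-1]
    - [0.004,0,0,0,0,0,-1]
    - [0.006,0,0,0,0,0,-1]
    - [0.009,0,0,0,0,0,-1]
    - [0.012,0,0,0,0,0,-1]

```text
time_s: 13.85
tcp_pos: [0.5348, -0.0215, 0.0397]
tcp_rot: [-180.0, 0.9, -0.0]
ft_force: [-13.3, -6.0, -0.2]
opening: -0.001
gripper_force: 6.9
```

Emit:
drive_tool:
  motion:
    - [0.003,0,0,0,0,0,-1]
    - [0.006,0,0,0,0,0,-1]
    - [0.008,0,0,0,0,0,-1]
    - [0.01,0,0,0,0,0,-1]
    - [0.012,0,0,0,0,0,-1]

```text
time_s: 14.35
tcp_pos: [0.5481, -0.021, 0.0394]
tcp_rot: [-180.0, 0.8, 0.0]
ft_force: [-12.7, -4.0, -0.3]
opening: 0.002
gripper_force: 6.3
```

```bash
python3 -c "from h import *;status()"
```

```text
t 14.35 tcp [ 0.5481 -0.021   0.0394] F [-12.7  -4.   -0.3] q [-18.  48.  27. 111. -40.  32. -53.]
len 0.2057 rel rad 0.034 centre in dock [-0.062  -0.0044] gapL 18.1 gapR 10.9
contact TCP L [0.5441 0.1967] R [ 0.5485 -0.0212]
```

Emit:
drive_tool:
  motion:
    - [0.002,0,0,0,0,0,-1]
    - [0.004,0,0,0,0,0,-1]
    - [0.006,0,0,0,0,0,-1]
    - [0.007,0,0,0,0,0,-1]
    - [0.008,0,0,0,0,0,-1]

```text
time_s: 14.9
tcp_pos: [0.5563, -0.0213, 0.0395]
tcp_rot: [180.0, 0.8, -0.0]
ft_force: [-12.8, -5.0, 1.8]
opening: 0.0
gripper_force: 6.5
```

```bash
python3 -c "from h import *;status()"
```

```text
t 14.9 tcp [ 0.5563 -0.0213  0.0395] F [-12.8  -5.    1.8] q [-18.  48.  27. 110. -39.  32. -54.]
len 0.2061 rel rad 0.079 centre in dock [-0.0595 -0.0037] gapL 20.4 gapR 3.8
contact TCP L [0.5418 0.1953] R [ 0.556  -0.0222]
```

Emit:
drive_tool:
  motion:
    - [-0.012,0,0,0,0,0,-1]
    - [-0.024,0,0,0,0,0,-1]
    - [-0.036,0,0,0,0,0,-1]
    - [-0.036,-0.02,0,0,0,0,-1]
    - [-0.036,-0.06,0,0,0,0,-1]

```text
time_s: 15.45
tcp_pos: [0.5283, 0.037, 0.0417]
tcp_rot: [179.9, -0.1, -0.3]
ft_force: [1.4, 0.5, -0.6]
opening: -0.001
gripper_force: 0.0
```

Emit:
drive_tool:
  motion:
    - [0,-0.04,0,0,0,0,-1]
    - [0,-0.08,0,0,0,0,-1]
    - [0,-0.12,0,0,0,0,-1]
    - [0,-0.161,0,0,0,0,-1]
    - [0,-0.161,0,0,0,0,-1]

```text
time_s: 15.95
tcp_pos: [0.5262, 0.2104, 0.0404]
tcp_rot: [-179.7, 0.1, 0.7]
ft_force: [-0.0, -0.0, -0.1]
opening: 0.003
gripper_force: 0.0
```

Emit:
drive_tool:
  motion:
    - [0.005,0,0,0,0,0,-1]
    - [0.01,0,0,0,0,0,-1]
    - [0.014,0,0,0,0,0,-1]
    - [0.017,0,0,0,0,0,-1]
    - [0.02,0,0,0,0,0,-1]

```text
time_s: 16.45
tcp_pos: [0.5424, 0.1987, 0.0403]
tcp_rot: [180.0, 0.7, -0.1]
ft_force: [-13.9, -1.7, 5.1]
opening: -0.002
gripper_force: 7.2
```

Emit:
drive_tool:
  motion:
    - [0.002,0,0,0,0,0,-1]
    - [0.004,0,0,0,0,0,-1]
    - [0.006,0,0,0,0,0,-1]
    - [0.008,0,0,0,0,0,-1]
    - [0.01,0,0,0,0,0,-1]

```text
time_s: 16.95
tcp_pos: [0.549, 0.201, 0.0397]
tcp_rot: [-179.8, 1.1, -0.0]
ft_force: [-16.7, 2.9, 7.8]
opening: -0.0
gripper_force: 8.4
```

```bash
python3 -c "from h import *;status()"
```

```text
t 16.95 tcp [0.549  0.201  0.0397] F [-16.7   2.9   7.8] q [-41.  51.  31. 105. -42.  37. -75.]
len 0.2055 rel rad 0.035 centre in dock [-0.0573 -0.0037] gapL 13.5 gapR 6.1
contact TCP L [0.5487 0.1974] R [ 0.5533 -0.0206]
```

Emit:
drive_tool:
  motion:
    - [0.002,0,0,0,0,0,-1]
    - [0.004,0,0,0,0,0,-1]
    - [0.006,0,0,0,0,0,-1]
    - [0.007,0,0,0,0,0,-1]
    - [0.008,0,0,0,0,0,-1]

```text
time_s: 17.5
tcp_pos: [0.5573, 0.2027, 0.0395]
tcp_rot: [-179.7, 1.0, 0.1]
ft_force: [-15.2, 5.8, 4.3]
opening: 0.001
gripper_force: 7.7
```

Emit:
drive_tool:
  motion:
    - [0.001,0,0,0,0,0,-1]
    - [0.002,0,0,0,0,0,-1]
    - [0.003,0,0,0,0,0,-1]
    - [0.004,0,0,0,0,0,-1]
    - [0.005,0,0,0,0,0,-1]

```text
time_s: 18.0
tcp_pos: [0.5634, 0.202, 0.0392]
tcp_rot: [-179.8, 0.9, 0.0]
ft_force: [-12.7, 4.6, 0.6]
opening: 0.003
gripper_force: 6.3
```

Emit:
drive_tool:
  motion:
    - [0.001,0,0,0,0,0,-1]
    - [0.002,0,0,0,0,0,-1]
    - [0.003,0,0,0,0,0,-1]
    - [0.003,0,0,0,0,0,-1]

```text
time_s: 18.4
tcp_pos: [0.5653, 0.2024, 0.0392]
tcp_rot: [-179.8, 1.0, 0.0]
ft_force: [-14.4, 5.0, 2.3]
opening: -0.002
gripper_force: 7.2
```

```bash
python3 -c "from h import *;status()"
```

```text
t 18.4 tcp [0.5653 0.2024 0.0392] F [-14.4   5.    2.3] q [-41.  52.  31. 103. -41.  39. -75.]
len 0.2074 rel rad -0.079 centre in dock [-0.0509 -0.0046] gapL -4.8 gapR 11.9
contact TCP L [0.5677 0.2008] R [ 0.5474 -0.0162]
```

Emit:
drive_tool:
  motion:
    - [0.001,0,0,0,0,0,-1]
    - [0.002,0,0,0,0,0,-1]
    - [0.003,0,0,0,0,0,-1]
    - [0.004,0,0,0,0,0,-1]

```text
time_s: 18.85
tcp_pos: [0.5653, 0.2022, 0.0389]
tcp_rot: [-179.8, 1.5, 0.1]
ft_force: [-23.9, 3.8, 10.5]
opening: -0.004
gripper_force: 12.0
```

Emit:
drive_tool:
  motion:
    - [-0.014,0,0,0,0,0,-1]
    - [-0.03,0,0,0,0,0,-1]
    - [-0.045,0,0,0,0,0,-1]
    - [-0.045,0.02,0,0,0,0,-1]
    - [-0.045,0.06,0,0,0,0,-1]

```text
time_s: 19.35
tcp_pos: [0.533, 0.1427, 0.0411]
tcp_rot: [-179.9, -0.0, 0.3]
ft_force: [0.6, -1.4, 0.0]
opening: 0.004
gripper_force: 0.0
```

Emit:
drive_tool:
  motion:
    - [0,0.04,0,0,0,0,-1]
    - [0,0.08,0,0,0,0,-1]
    - [0,0.12,0,0,0,0,-1]
    - [0,0.159,0,0,0,0,-1]
    - [0,0.159,0,0,0,0,-1]

```text
time_s: 19.85
tcp_pos: [0.5333, -0.0284, 0.0422]
tcp_rot: [179.7, -0.2, -0.7]
ft_force: [0.4, 0.2, -0.5]
opening: -0.001
gripper_force: 0.0
```

Emit:
drive_tool:
  motion:
    - [0.004,0,0,0,0,0,-1]
    - [0.008,0,0,0,0,0,-1]
    - [0.012,0,0,0,0,0,-1]
    - [0.016,0,0,0,0,0,-1]
    - [0.019,0,0,0,0,0,-1]

```text
time_s: 20.35
tcp_pos: [0.5479, -0.0174, 0.0405]
tcp_rot: [-179.9, 0.5, 0.1]
ft_force: [-11.7, 0.0, 5.1]
opening: -0.002
gripper_force: 5.8
```

```bash
python3 -c "from h import *;status()"
```

```text
t 20.35 tcp [ 0.5479 -0.0174  0.0405] F [-11.7   0.    5.1] q [-18.  48.  27. 111. -40.  31. -53.]
len 0.2055 rel rad -0.071 centre in dock [-0.0519 -0.0054] gapL -2.9 gapR 11.9
contact TCP L [0.5657 0.1997] R [ 0.5473 -0.0175]
```

Emit:
drive_tool:
  motion:
    - [0.002,0,0,0,0,0,-1]
    - [0.004,0,0,0,0,0,-1]
    - [0.006,0,0,0,0,0,-1]
    - [0.008,0,0,0,0,0,-1]
    - [0.01,0,0,0,0,0,-1]

```text
time_s: 20.9
tcp_pos: [0.5532, -0.0191, 0.0396]
tcp_rot: [-179.9, 0.9, -0.0]
ft_force: [-15.7, -4.6, 4.6]
opening: 0.004
gripper_force: 7.7
```

Emit:
drive_tool:
  motion:
    - [0.001,0,0,0,0,0,-1]
    - [0.002,0,0,0,0,0,-1]
    - [0.003,0,0,0,0,0,-1]
    - [0.004,0,0,0,0,0,-1]
    - [0.005,0,0,0,0,0,-1]

```text
time_s: 21.4
tcp_pos: [0.5586, -0.02, 0.0396]
tcp_rot: [180.0, 0.9, -0.1]
ft_force: [-13.9, -4.8, 1.1]
opening: 0.0
gripper_force: 6.7
```

Commanded x 0.567; creep on.

Emit:
drive_tool:
  motion:
    - [0.001,0,0,0,0,0,-1]
    - [0.002,0,0,0,0,0,-1]
    - [0.003,0,0,0,0,0,-1]
    - [0.003,0,0,0,0,0,-1]

```text
time_s: 21.8
tcp_pos: [0.5622, -0.0199, 0.0395]
tcp_rot: [180.0, 0.8, -0.1]
ft_force: [-13.2, -4.2, 1.4]
opening: -0.003
gripper_force: 6.4
```

```bash
python3 -c "from h import *;status()"
```

```text
t 21.8 tcp [ 0.5622 -0.0199  0.0395] F [-13.2  -4.2   1.4] q [-18.  49.  28. 109. -39.  33. -54.]
len 0.2062 rel rad 0.024 centre in dock [-0.0475 -0.0037] gapL 2.5 gapR -2.5
contact TCP L [0.5597 0.1977] R [ 0.5618 -0.0203]
```

Emit:
drive_tool:
  motion:
    - [0.001,0,0,0,0,0,-1]
    - [0.002,0,0,0,0,0,-1]
    - [0.002,0,0,0,0,0,-1]

```text
time_s: 22.15
tcp_pos: [0.5623, -0.0198, 0.0394]
tcp_rot: [-180.0, 1.0, -0.1]
ft_force: [-16.7, -4.6, 4.0]
opening: 0.001
gripper_force: 8.4
```

Emit:
drive_tool:
  motion:
    - [0.001,0,0,0,0,0,-1]
    - [0.002,0,0,0,0,0,-1]
    - [0.002,0,0,0,0,0,-1]

```text
time_s: 22.45
tcp_pos: [0.5622, -0.0194, 0.039]
tcp_rot: [-179.9, 1.2, -0.1]
ft_force: [-19.7, -4.1, 5.9]
opening: 0.002
gripper_force: 10.2
```

```bash
python3 -c "from h import *;status()"
```

```text
t 22.45 tcp [ 0.5622 -0.0194  0.039 ] F [-19.7  -4.1   5.9] q [-18.  49.  28. 108. -39.  34. -54.]
len 0.2061 rel rad 0.023 centre in dock [-0.0475 -0.0038] gapL 2.4 gapR -2.4
contact TCP L [0.5598 0.1977] R [ 0.5617 -0.0203]
```

Emit:
drive_tool:
  motion:
    - [-0.01,0,0,0,0,0,-1]
    - [-0.02,0,0,0,0,0,-1]
    - [-0.028,0,0,0,0,0,-1]
    - [-0.028,-0.02,0,0,0,0,-1]
    - [-0.028,-0.06,0,0,0,0,-1]

```text
time_s: 23.0
tcp_pos: [0.5469, 0.038, 0.0422]
tcp_rot: [179.9, -0.2, -0.4]
ft_force: [0.4, 0.5, -0.3]
opening: -0.006
gripper_force: 0.0
```

Emit:
drive_tool:
  motion:
    - [0,-0.04,0,0,0,0,-1]
    - [0,-0.08,0,0,0,0,-1]
    - [0,-0.12,0,0,0,0,-1]
    - [0,-0.159,0,0,0,0,-1]
    - [0,-0.159,0,0,0,0,-1]

```text
time_s: 23.5
tcp_pos: [0.545, 0.2095, 0.0408]
tcp_rot: [-179.7, -0.0, 0.6]
ft_force: [0.9, 1.3, 0.4]
opening: -0.003
gripper_force: 0.0
```

Emit:
drive_tool:
  motion:
    - [0.004,0,0,0,0,0,-1]
    - [0.008,0,0,0,0,0,-1]
    - [0.012,0,0,0,0,0,-1]
    - [0.015,0,0,0,0,0,-1]
    - [0.018,0,0,0,0,0,-1]

```text
time_s: 24.0
tcp_pos: [0.56, 0.1988, 0.0406]
tcp_rot: [180.0, 0.5, -0.1]
ft_force: [-12.2, -1.8, 4.0]
opening: -0.002
gripper_force: 5.8
```

Emit:
drive_tool:
  motion:
    - [0.001,0,0,0,0,0,-1]
    - [0.002,0,0,0,0,0,-1]
    - [0.003,0,0,0,0,0,-1]
    - [0.003,0,0,0,0,0,-1]

```text
time_s: 24.4
tcp_pos: [0.5601, 0.199, 0.0398]
tcp_rot: [180.0, 0.8, -0.1]
ft_force: [-12.1, -0.8, 4.9]
opening: 0.001
gripper_force: 6.3
```

Emit:
drive_tool:
  motion:
    - [0.001,0,0,0,0,0,-1]
    - [0.002,0,0,0,0,0,-1]
    - [0.003,0,0,0,0,0,-1]
    - [0.003,0,0,0,0,0,-1]

```text
time_s: 24.8
tcp_pos: [0.5624, 0.1998, 0.0398]
tcp_rot: [-179.9, 0.9, -0.0]
ft_force: [-13.8, -0.1, 5.7]
opening: 0.001
gripper_force: 7.0
```

Emit:
drive_tool:
  motion:
    - [0.001,0,0,0,0,0,-1]
    - [0.001,0,0,0,0,0,-1]

```text
time_s: 25.0
tcp_pos: [0.5632, 0.2001, 0.0397]
tcp_rot: [-179.9, 0.9, -0.0]
ft_force: [-14.4, -0.6, 5.7]
opening: -0.002
gripper_force: 7.0
```

Emit:
drive_tool:
  motion:
    - [0.001,0,0,0,0,0,-1]
    - [0.002,0,0,0,0,0,-1]
    - [0.002,0,0,0,0,0,-1]

```text
time_s: 25.3
tcp_pos: [0.565, 0.2006, 0.0397]
tcp_rot: [-179.9, 0.9, -0.0]
ft_force: [-13.7, 1.9, 6.0]
opening: -0.003
gripper_force: 7.2
```

Emit:
drive_tool:
  motion:
    - [0.001,0,0,0,0,0,-1]
    - [0.0015,0,0,0,0,0,-1]
    - [0.0015,0,0,0,0,0,-1]

```text
time_s: 25.6
tcp_pos: [0.5658, 0.2008, 0.0396]
tcp_rot: [-179.9, 1.0, 0.0]
ft_force: [-15.5, 2.2, 6.8]
opening: 0.001
gripper_force: 7.9
```

Emit:
drive_tool:
  motion:
    - [0.001,0,0,0,0,0,-1]
    - [0.002,0,0,0,0,0,-1]
    - [0.002,0,0,0,0,0,-1]

```text
time_s: 25.9
tcp_pos: [0.5657, 0.2005, 0.0391]
tcp_rot: [-179.9, 1.3, 0.0]
ft_force: [-19.1, 1.1, 7.0]
opening: 0.003
gripper_force: 9.6
```

```bash
python3 -c "from h import *;status()"
```

```text
t 25.9 tcp [0.5657 0.2005 0.0391] F [-19.1   1.1   7. ] q [-40.  52.  31. 102. -41.  39. -75.]
len 0.2062 rel rad -0.03 centre in dock [-0.0444 -0.0028] gapL -6.2 gapR 0.0
contact TCP L [0.5687 0.2007] R [ 0.5592 -0.0171]
```

Emit:
drive_tool:
  motion:
    - [-0.01,0,0,0,0,0,-1]
    - [-0.02,0,0,0,0,0,-1]
    - [-0.0305,0,0,0,0,0,-1]
    - [-0.0305,0.02,0,0,0,0,-1]
    - [-0.0305,0.06,0,0,0,0,-1]

```text
time_s: 26.45
tcp_pos: [0.5457, 0.1437, 0.0412]
tcp_rot: [-179.8, -0.1, 0.4]
ft_force: [1.2, -0.5, 0.1]
opening: 0.0
gripper_force: 0.0
```

Emit:
drive_tool:
  motion:
    - [0,0.04,0,0,0,0,-1]
    - [0,0.08,0,0,0,0,-1]
    - [0,0.12,0,0,0,0,-1]
    - [0,0.158,0,0,0,0,-1]
    - [0,0.158,0,0,0,0,-1]

```text
time_s: 26.95
tcp_pos: [0.5462, -0.0264, 0.0424]
tcp_rot: [179.7, -0.2, -0.6]
ft_force: [-0.1, -0.1, 0.2]
opening: -0.002
gripper_force: 0.0
```

Emit:
drive_tool:
  motion:
    - [0.004,0,0,0,0,0,-1]
    - [0.008,0,0,0,0,0,-1]
    - [0.012,0,0,0,0,0,-1]
    - [0.015,0,0,0,0,0,-1]
    - [0.018,0,0,0,0,0,-1]

```text
time_s: 27.45
tcp_pos: [0.56, -0.0163, 0.0405]
tcp_rot: [-179.9, 0.5, 0.1]
ft_force: [-11.8, -0.1, 4.8]
opening: -0.0
gripper_force: 5.7
```

Emit:
drive_tool:
  motion:
    - [0.001,0,0,0,0,0,-1]
    - [0.002,0,0,0,0,0,-1]
    - [0.003,0,0,0,0,0,-1]
    - [0.003,0,0,0,0,0,-1]

```text
time_s: 27.85
tcp_pos: [0.5598, -0.0165, 0.0399]
tcp_rot: [-179.8, 0.8, 0.0]
ft_force: [-12.6, -0.1, 3.9]
opening: -0.002
gripper_force: 6.4
```

```bash
python3 -c "from h import *;status()"
```

```text
t 27.85 tcp [ 0.5598 -0.0165  0.0399] F [-12.6  -0.1   3.9] q [-18.  48.  28. 109. -40.  33. -54.]
len 0.2056 rel rad -0.016 centre in dock [-0.0457 -0.0037] gapL -3.5 gapR -0.1
contact TCP L [0.5659 0.1993] R [ 0.5593 -0.0186]
```

Emit:
drive_tool:
  motion:
    - [0.001,0,0,0,0,0,-1]
    - [0.002,0,0,0,0,0,-1]
    - [0.003,0,0,0,0,0,-1]
    - [0.003,0,0,0,0,0,-1]

```text
time_s: 28.3
tcp_pos: [0.5619, -0.0172, 0.0398]
tcp_rot: [-179.9, 0.9, 0.0]
ft_force: [-14.9, -1.3, 6.2]
opening: -0.002
gripper_force: 7.2
```

Emit:
drive_tool:
  motion:
    - [0.001,0,0,0,0,0,-1]
    - [0.001,0,0,0,0,0,-1]
    - [0.001,0,0,0,0,0,-1]

```text
time_s: 28.6
tcp_pos: [0.5623, -0.0174, 0.0397]
tcp_rot: [-179.9, 0.9, -0.0]
ft_force: [-15.4, -2.1, 6.1]
opening: -0.004
gripper_force: 7.7
```

Emit:
drive_tool:
  motion:
    - [0.001,0,0,0,0,0,-1]
    - [0.0015,0,0,0,0,0,-1]
    - [0.0015,0,0,0,0,0,-1]

```text
time_s: 28.9
tcp_pos: [0.5623, -0.0173, 0.0395]
tcp_rot: [-179.8, 1.1, -0.0]
ft_force: [-17.7, -2.0, 7.5]
opening: 0.001
gripper_force: 9.2
```

Emit:
drive_tool:
  motion:
    - [0.001,0,0,0,0,0,-1]
    - [0.001,0,0,0,0,0,-1]
    - [0.001,0,0,0,0,0,-1]

```text
time_s: 29.2
tcp_pos: [0.5623, -0.0173, 0.0392]
tcp_rot: [-179.8, 1.2, -0.0]
ft_force: [-19.5, -1.4, 7.5]
opening: -0.002
gripper_force: 9.9
```

```bash
python3 -c "from h import *;status()"
```

```text
t 29.2 tcp [ 0.5623 -0.0173  0.0392] F [-19.5  -1.4   7.5] q [-18.  49.  28. 108. -39.  34. -54.]
len 0.2053 rel rad 0.003 centre in dock [-0.0451 -0.0042] gapL -2.1 gapR -2.7
contact TCP L [0.5644 0.1981] R [ 0.5619 -0.0199]
```

Emit:
drive_tool:
  motion:
    - [-0.01,0,0,0,0,0,-1]
    - [-0.02,0,0,0,0,0,-1]
    - [-0.0275,0,0,0,0,0,-1]
    - [-0.0275,-0.02,0,0,0,0,-1]
    - [-0.0275,-0.06,0,0,0,0,-1]

```text
time_s: 29.75
tcp_pos: [0.5469, 0.0388, 0.0422]
tcp_rot: [179.8, -0.2, -0.4]
ft_force: [1.4, 0.2, -0.7]
opening: 0.001
gripper_force: 0.0
```

Emit:
drive_tool:
  motion:
    - [0,-0.04,0,0,0,0,-1]
    - [0,-0.08,0,0,0,0,-1]
    - [0,-0.12,0,0,0,0,-1]
    - [0,-0.158,0,0,0,0,-1]
    - [0,-0.158,0,0,0,0,-1]

```text
time_s: 30.25
tcp_pos: [0.5451, 0.2091, 0.0408]
tcp_rot: [-179.7, -0.0, 0.6]
ft_force: [-0.5, 0.1, 0.0]
opening: -0.001
gripper_force: 0.0
```

Emit:
drive_tool:
  motion:
    - [0.004,0,0,0,0,0,-1]
    - [0.009,0,0,0,0,0,-1]
    - [0.014,0,0,0,0,0,-1]
    - [0.018,0,0,0,0,0,-1]
    - [0.021,0,0,0,0,0,-1]

```text
time_s: 30.75
tcp_pos: [0.5649, 0.1989, 0.0409]
tcp_rot: [180.0, 0.3, -0.1]
ft_force: [-8.1, -1.1, 2.9]
opening: 0.002
gripper_force: 4.1
```

Emit:
drive_tool:
  motion:
    - [0.001,0,0,0,0,0,-1]
    - [0.002,0,0,0,0,0,-1]
    - [0.004,0,0,0,0,0,-1]
    - [0.004,0,0,0,0,0,-1]

```text
time_s: 31.15
tcp_pos: [0.5648, 0.1992, 0.0399]
tcp_rot: [180.0, 0.7, -0.0]
ft_force: [-11.2, -0.8, 4.0]
opening: -0.002
gripper_force: 5.7
```

Emit:
drive_tool:
  motion:
    - [0.001,0,0,0,0,0,-1]
    - [0.002,0,0,0,0,0,-1]
    - [0.002,0,0,0,0,0,-1]

```text
time_s: 31.45
tcp_pos: [0.5657, 0.1996, 0.0397]
tcp_rot: [-180.0, 0.9, -0.0]
ft_force: [-13.1, -1.0, 5.4]
opening: 0.003
gripper_force: 6.6
```

Emit:
drive_tool:
  motion:
    - [0.001,0,0,0,0,0,-1]
    - [0.002,0,0,0,0,0,-1]
    - [0.002,0,0,0,0,0,-1]

```text
time_s: 31.75
tcp_pos: [0.5658, 0.1997, 0.0394]
tcp_rot: [-180.0, 1.1, -0.0]
ft_force: [-17.3, -1.5, 6.2]
opening: 0.002
gripper_force: 8.3
```

Emit:
drive_tool:
  motion:
    - [0.001,0,0,0,0,0,-1]
    - [0.001,0,0,0,0,0,-1]

```text
time_s: 31.95
tcp_pos: [0.5658, 0.1996, 0.0392]
tcp_rot: [-180.0, 1.2, -0.0]
ft_force: [-18.1, -1.3, 7.5]
opening: 0.001
gripper_force: 9.2
```

Emit:
drive_tool:
  motion:
    - [-0.01,0,0,0,0,0,-1]
    - [-0.02,0,0,0,0,0,-1]
    - [-0.03,0,0,0,0,0,-1]
    - [-0.03,0.02,0,0,0,0,-1]
    - [-0.03,0.06,0,0,0,0,-1]

```text
time_s: 32.45
tcp_pos: [0.5457, 0.144, 0.0412]
tcp_rot: [-179.8, -0.1, 0.4]
ft_force: [1.1, -0.4, -0.7]
opening: 0.003
gripper_force: 0.0
```

Emit:
drive_tool:
  motion:
    - [0,0.04,0,0,0,0,-1]
    - [0,0.08,0,0,0,0,-1]
    - [0,0.12,0,0,0,0,-1]
    - [0,0.159,0,0,0,0,-1]
    - [0,0.159,0,0,0,0,-1]

```text
time_s: 32.95
tcp_pos: [0.5463, -0.0273, 0.0425]
tcp_rot: [179.7, -0.2, -0.6]
ft_force: [-0.3, -0.9, -0.1]
opening: -0.001
gripper_force: 0.0
```

Emit:
drive_tool:
  motion:
    - [0.004,0,0,0,0,0,-1]
    - [0.009,0,0,0,0,0,-1]
    - [0.014,0,0,0,0,0,-1]
    - [0.016,0,0,0,0,0,-1]
    - [0.018,0,0,0,0,0,-1]

```text
time_s: 33.45
tcp_pos: [0.562, -0.0174, 0.0408]
tcp_rot: [-179.9, 0.2, 0.1]
ft_force: [-7.2, -0.3, 3.2]
opening: -0.003
gripper_force: 3.3
```

Emit:
drive_tool:
  motion:
    - [0.001,0,0,0,0,0,-1]
    - [0.002,0,0,0,0,0,-1]
    - [0.003,0,0,0,0,0,-1]
    - [0.003,0,0,0,0,0,-1]

```text
time_s: 33.85
tcp_pos: [0.5619, -0.0177, 0.0403]
tcp_rot: [-179.9, 0.5, 0.0]
ft_force: [-8.7, 0.4, 4.2]
opening: -0.002
gripper_force: 4.6
```

```bash
python3 -c "from h import *;status()"
```

```text
t 33.85 tcp [ 0.5619 -0.0177  0.0403] F [-8.7  0.4  4.2] q [-18.  48.  28. 109. -40.  33. -54.]
len 0.2053 rel rad -0.005 centre in dock [-0.0445 -0.0039] gapL -3.5 gapR -2.4
contact TCP L [0.5658 0.1987] R [ 0.5616 -0.0192]
```

Emit:
drive_tool:
  motion:
    - [0.001,0,0,0,0,0,-1]
    - [0.002,0,0,0,0,0,-1]
    - [0.003,0,0,0,0,0,-1]
    - [0.004,0,0,0,0,0,-1]
    - [0.004,0,0,0,0,0,-1]

```text
time_s: 34.4
tcp_pos: [0.5623, -0.0181, 0.0397]
tcp_rot: [-179.8, 0.9, -0.0]
ft_force: [-15.8, 0.4, 6.2]
opening: 0.002
gripper_force: 7.8
```

Emit:
drive_tool:
  motion:
    - [0.001,0,0,0,0,0,-1]
    - [0.002,0,0,0,0,0,-1]
    - [0.002,0,0,0,0,0,-1]

```text
time_s: 34.7
tcp_pos: [0.5622, -0.0181, 0.0394]
tcp_rot: [-179.8, 1.1, -0.0]
ft_force: [-18.3, -1.1, 7.1]
opening: -0.0
gripper_force: 9.6
```

Emit:
drive_tool:
  motion:
    - [0.0005,0,0,0,0,0,-1]
    - [0.001,0,0,0,0,0,-1]
    - [0.001,0,0,0,0,0,-1]
    - [0.001,0,0,0,0,0,-1]
    - [0.001,0,0,0,0,0,-1]

```text
time_s: 35.2
tcp_pos: [0.5622, -0.0181, 0.0392]
tcp_rot: [-179.8, 1.2, -0.0]
ft_force: [-19.7, -0.3, 8.2]
opening: -0.001
gripper_force: 10.5
```

Emit:
drive_tool:
  motion:
    - [0,0,0,0,0,0,-1]
    - [0,0,0,0,0,0,-1]
    - [0,0,0,0,0,0,-1]
    - [0,0,0,0,0,0,-1]
    - [0,0,0,0,0,0,-1]

```text
time_s: 35.7
tcp_pos: [0.5622, -0.0181, 0.0392]
tcp_rot: [-179.8, 1.2, -0.0]
ft_force: [-20.6, -1.1, 7.7]
opening: 0.01
gripper_force: 10.5
```

Emit:
drive_tool:
  motion:
    - [0,0,0,0,0,0,-1]
    - [0,0,0,0,0,0,-1]
    - [0,0,0,0,0,0,-1]
    - [0,0,0,0,0,0,-1]
    - [0,0,0,0,0,0,-1]

```text
time_s: 36.2
tcp_pos: [0.5622, -0.0181, 0.0392]
tcp_rot: [-179.8, 1.2, -0.0]
ft_force: [-21.1, -1.0, 8.4]
opening: -0.001
gripper_force: 10.5
```

```bash
python3 -c "from h import *;status()"
```

```text
t 36.2 tcp [ 0.5622 -0.0181  0.0392] F [-21.1  -1.    8.4] q [-18.  49.  28. 108. -40.  34. -54.]
len 0.205 rel rad -0.004 centre in dock [-0.0448 -0.004 ] gapL -3.2 gapR -2.3
contact TCP L [0.5655 0.1986] R [ 0.5615 -0.0194]
```

Emit:
drive_tool:
  motion:
    - [-0.004,0,0,0,0,0,-1]
    - [-0.01,0,0,0,0,0,-1]
    - [-0.03,0,0,0,0,0,-1]
    - [-0.06,0,0,0,0,0,-1]
    - [-0.065,0,-0.03,0,0,0,-1]

```text
time_s: 36.75
tcp_pos: [0.5036, -0.0181, 0.0692]
tcp_rot: [-179.9, 0.5, -0.0]
ft_force: [0.3, 0.2, 0.7]
opening: -0.001
gripper_force: 0.0
```

Emit:
drive_tool:
  motion:
    - [0,-0.02,-0.04,0,0,0,-1]
    - [0,-0.04,-0.08,0,0,0,-1]
    - [0,-0.06,-0.1,0,0,0,-1]
    - [0,-0.06,-0.1,0,0,0,-1]

```text
time_s: 37.15
tcp_pos: [0.5117, 0.0447, 0.174]
tcp_rot: [-179.9, -0.4, 0.3]
ft_force: [0.8, 0.0, -0.2]
opening: -0.001
gripper_force: 0.0
```

```bash
python3 - <<'E'
from h import *
status()
im=grab()[:,:,::-1]
cv2.imwrite('pics/c3.png',cv2.resize(im[120:245,180:390],None,fx=3.8,fy=3.8,interpolation=cv2.INTER_CUBIC))
E
```

```text
t 37.15 tcp [0.5117 0.0447 0.174 ] F [ 0.8  0.  -0.2] q [-34.  35.  39. 113. -32.  43. -65.]
len 0.2052 rel rad -0.004 centre in dock [-0.0447 -0.0041] gapL -3.2 gapR -2.4
contact TCP L [0.5655 0.1985] R [ 0.5616 -0.0195]
```

View pics/c3.png

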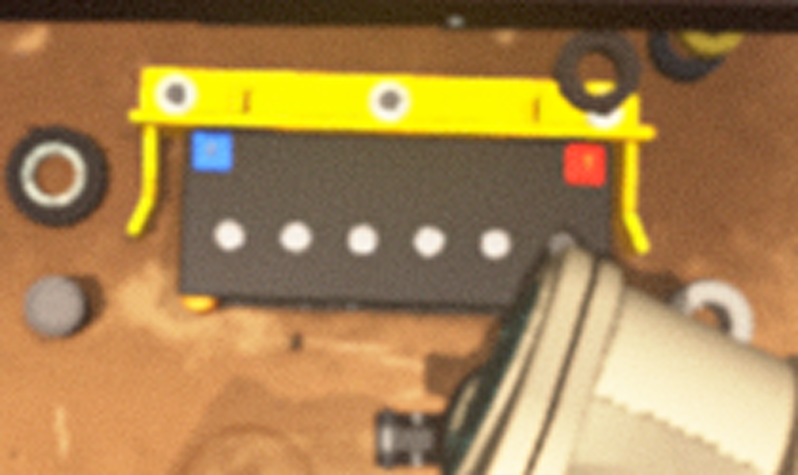

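The battery stands square between the cheeks, its far edge (about row 130–138 in the crop) along the pads at both ends. The canister, core and tape are where they were, and the robot is clear of everything.

```bash
python3 -c "from station import r;print(r.job_done())"
```

```text
the job is handed in; nothing more can be done
None
```

The battery is in the dock and square between the cheeks. Both ends stopped against their pads, I held about 20 N on the right bumper for just over a second, and the job was handed in at about 37 s. The one doubt is the force limit: the highest push reading was 23.9 N, but adding its upward and sideways parts makes about 26 N.

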